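Shut and latch the sticking cover of the roll bin

TASK

The rolls in the steel bench bin must not dry out: slide its white cover away from you until both ends are fully home against the end stop, then swing the latch across behind the left post so that the cover cannot slide back. The cover is wide and shallow and binds in its track when it gets crooked, so work it along with gentle pushes at its two posts in turn and never force it; leave the other things on the bench alone.

Things in the scene. Friction and masses are not known exactly. Their poses are not given: they have to be found in the camera images.
- bin: Fixed steel roll bin, 260 (x) x 400 (y) x 104.5 mm high, its open slot with rolls at the far side. Origin: centre of its underside; x is the way the cover shuts (away from the robot), y left, z up. A deck 90 mm up carries the cover between side rails (inner faces at y = -174 and 168 to 170 mm) under lips (|y| over 160 mm). Lip and hood tops are at 104.5 mm; only the posts and the latch stand higher.
- hood_edge (a point): Middle of the far edge of the bin's fixed steel hood, on its top: x = 35, y = 0, z = 104.5 mm in the bin's frame. The hood, 4 mm thick, spans |y| under 90 mm and runs from here back to x = -130 mm; it covers the back of the cover's middle, which so cannot be pushed there.
- stop_face (a point): Middle of the upper edge of the end stop's near face, hard black rubber: x = 115, y = 0, z = 104.5 mm in the bin's frame. The cover's leading edge rests flat against this face when it is fully home.
- cover: Loose white plastic plate, 100 (x) x 340 (y) x 8 mm, about 0.6 kg, held in the bin's track, in which it slides along the bin's x with 2 to 4 mm of sideways play in all (differs each time), so it can turn 0.02 to 0.04 rad either way. Origin: centre of its underside; axes as the bin's when straight. Fully home its origin is at x = 65 mm in the bin's frame; it starts 55 to 70 mm short of that.
- cover_top (a point): Centre of the cover's top face. Pushed at one post the cover swings about a point beyond its middle, that end going ahead; when its corners meet both rails it binds, and pushing on only raises the force. Pushing the other post frees it and carries it on. Sliding freely takes 1.5 to 4 N at a post; over 20 N would be forcing it.
- post_left (a point): Top centre of the left (y+) dark steel post on the cover, upright, round, 18 mm in diameter and 40 mm high, 35 mm ahead of (x+) and 125 mm left of the cover's origin; its top is 138 mm above the bench. Fully home it is at x = 100 mm in the bin's frame.
- post_right (a point): Top centre of the right (y-) post, alike, 35 mm ahead of and 125 mm right of the cover's origin. Fully home it is at x = 100 mm in the bin's frame.
- latch (a joint): Turn of the flat latch bar on the left lip, rad. At 0 it points back to the robot along the lip (bin's -x), out of the way; it turns towards the bin's middle (counter-clockwise from above); at 1.57 it lies along the bin's -y, just behind (x-) the left post of the shut cover, 4 mm to spare; stop at 1.6. It takes about 1 N at the knob and stays where it is left.
- latch_pivot (a point): Top of the latch's upright pivot, x = 82, y = 187 mm in the bin's frame, 115.5 mm above the bench. The bar reaches 85 mm from the pivot, is 10 mm wide and lies from 107.5 to 113.5 mm above the bench.
- latch_knob (a point): Top centre of the round upright knob near the end of the latch bar, 12 mm in diameter, 75 mm from the pivot, standing from the bar up to 145.5 mm above the bench.
- bowl: Bystander: steel bowl 140 mm wide, 60 mm high; origin under its centre.
- scraper: Bystander: flat dough scraper with a wooden grip, about 100 x 125 mm, 24 mm high; origin on its underside.
- jar: Bystander: glass jar 70 mm wide, 110 mm high; origin under its centre.

How it is judged:
By the outcome, as a careful person would: the job done as asked, in the order asked, and still so for the second after the job is handed in, with the robot touching nothing.
It also fails if it takes over 64 s, if anything falls off the work surface, if the arm or the gripper's body presses on something with over 40 N, if the wrist force passes 120 N, or if a joint passes its speed limit or range.

ROBOT

A 6-joint arm with a two-finger parallel gripper is mounted at the origin on the work surface. World frame = base frame: x ahead of the robot, y to its left, z up, the work surface at z = 0. Lengths are in m, angles in rad, forces in N, time in s.
With the tool pointing down it reaches from about 0.25 to 0.775 m from the base axis. Payload 4 kg.
Tool frame: the origin (TCP) lies at the very end of the fingers, on their centre line; the grasp point (between the pads) lies 19 mm behind it; x points along the fingers, y is the direction in which the jaws open and shut, and the axes are right-handed (so a half turn about x gives the same grasp; the last joint's range is limited). The gripper opens to 94 mm and grips with 3 to 60 N. Pads are 16 mm wide; open, the fingers measure 119 mm over their backs; the gripper's body (75 mm by 177 mm) begins 78 mm behind the grasp point.
Start: joints at [-1.372, 0.087, 1.371, -0, 1.684, -0.103], TCP at [0.163, -0.525, 0.175] pointing down, gripper open.
Joint ranges: [-3.1, 3.1], [-0.76, 2.03], [0.27, 2.55], [-1.08, 4.22], [0.17, 2.65], [-2.57, 2.57]. Speed limits (rad/s): [2.79, 2.79, 3.14, 3.14, 3.14, 3.14].

INTERFACE

Orientations are given as [roll, pitch, yaw] about the fixed x, y, z axes, in that order (R = Rz(yaw) Ry(pitch) Rx(roll)).
In Python, from bench import robot gives the robot as it stands.
- The arm moves only by the tool carry_out, never from a script. Its argument "targets" is a list of rows, each a list of 5 numbers: the closure, from 0 (fully open) to 1 (shut), then the shift along the tool's x, y, z in cm, then the turn about the tool's x in degrees. In form: [[fingers, tx, ty, tz, turn], ...]. A call has 1 to 20 rows; each row shifts and turns the commanded pose from where the row before left it, along the tool's axes as they then stand; what a row does not reach is not made up. A row lasts 1/10 s, in which the tool goes at most 50 mm and 8.59 degrees, less where a joint would pass 70% of its speed; a pose out of reach is approached as far as the arm can. A call is refused whole if a number of a shift passes 5 or a number of a turn 8.59, either way. A call with a gripper value outside its range is refused whole. The fingers move at their own pace and stop on an object; the grip force is fixed at half the most. Time passes only in rows, so rows that do not move let the fingers close. It gives the time, the measured TCP pose, the force and the opening at its end, in the units of the state.
- robot.get_obs(): the state, without advancing time (a new reading comes with each control period).
- robot.snapshot(name): name is "scene" or "top" or "wrist"; returns a dict with "image" (400x640x3 uint8, red, green, blue), "camera_matrix" (3x3 intrinsics, pixels), "pose" (4x4, takes a point from camera to world coordinates). Camera axes: x right, y up, looking along -z (the intrinsics and any distortion apply to the point x, -y, -z); pixel columns grow to the right and rows downward; lengths in m; the calibration is good to about 2 mm. A picture is of the moment at which its call begins. There is no depth.
- robot.close_job(): hands the job in, once; it reports no verdict.
The state is a dict: "time": time; "joint_positions": joint angles; "qvel": joint speeds; "joint_torque": joint torques, N m; "tool_pos": TCP position; "ee_rot": TCP orientation; "wrist_force": force on the tool from outside, world axes, zero at the start; "wrist_torque": the same for the moment, N m; "width": finger opening in m.
Only numpy, scipy, OpenCV 4.12 (cv2) and the standard library are available. Lean on these libraries where they do the work, as an engineer would, in place of code of your own. Each camera call takes 0.05 s, during which the arm holds its last target. There are 200 camera calls.

## Working session

There is one attempt and no reset: what is moved stays moved. The work goes in short steps, Python scripts to look and compute and a tool call to move; the robot and the scene stay as the last step left them, time stands still between calls to the robot, and variables do not carry over. Pictures are saved under pics/ and viewed, about 8 in all and at most 12, crops included, and the job is handed in when it is done.

Besides the shell and the picture viewer there is one more tool, called after "Call:" as name(argument=value, ...) on one line, values as JSON. carry_out: Moves the arm, as the interface text tells. Its arguments: {"type":"object","properties":{"targets":{"type":"array","items":{"type":"array","items":{"type":"number"}}}},"required":["targets"]}

```bash
ls; mkdir -p pics; python3 - <<'E'
from bench import robot
import cv2,pickle
o=robot.get_obs();print(o)
d={}
for n in("scene","top"):
    s=robot.snapshot(n);d[n]=s
    cv2.imwrite(f"pics/{n}0.png",s["image"][:,:,::-1]);print(n,s["camera_matrix"],s["pose"],[k for k in s])
pickle.dump(d,open("s0.pkl","wb"))
E
```

```text
pics
{'time': 0.0, 'joint_positions': array([-1.37207506e+00,  8.79353454e-02,  1.37224276e+00, -9.21624455e-06,
        1.68357858e+00, -1.03068555e-01]), 'qvel': array([ 0.00123257, -0.00030662, -0.0004181 ,  0.0007959 , -0.00119125,
       -0.00148744]), 'joint_torque': array([-2.35715379e-04, -3.40187824e+01, -3.02426183e+01,  7.16951396e-02,
        3.31080216e-02, -1.73124267e-04]), 'tool_pos': array([ 0.1633643 , -0.52454103,  0.17362081]), 'ee_rot': array([-1.66963211,  1.56863227,  1.77374935]), 'wrist_force': array([-0.41152183, -0.66732426, -0.17629224]), 'wrist_torque': array([-0.05114865,  0.01217334, -0.04955438]), 'width': 0.09375637583430597}
scene [[399.83303138   0.         315.48204372]
 [  0.         399.83303138 199.0519692 ]
 [  0.           0.           1.        ]] [[-0.59488168 -0.59748952  0.53770071  1.09322135]
 [ 0.80365514 -0.42883154  0.41260383  0.41802276]
 [-0.01594344  0.6775764   0.73527956  0.81464288]
 [ 0.          0.          0.          1.        ]] ['image', 'camera_matrix', 'pose']
top [[431.13997665   0.         318.94461047]
 [  0.         431.13997665 202.26970073]
 [  0.           0.           1.        ]] [[-0.0596521   0.97735841 -0.20300779  0.2964025 ]
 [-0.99821386 -0.05773819  0.01534251  0.00896252]
 [ 0.00327383  0.20356041  0.97905691  1.39560586]
 [ 0.          0.          0.          1.        ]] ['image', 'camera_matrix', 'pose']
```

View pics/top0.png

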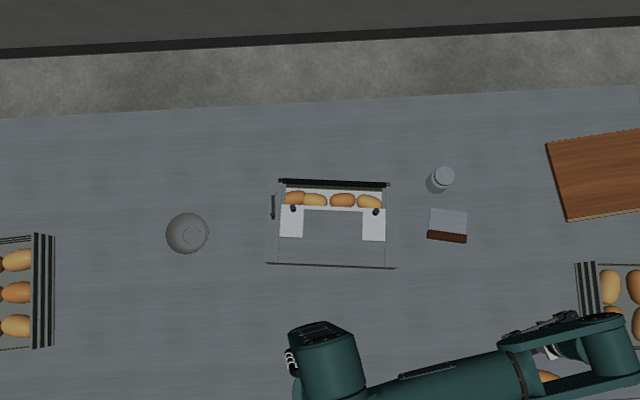

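View pics/scene0.png

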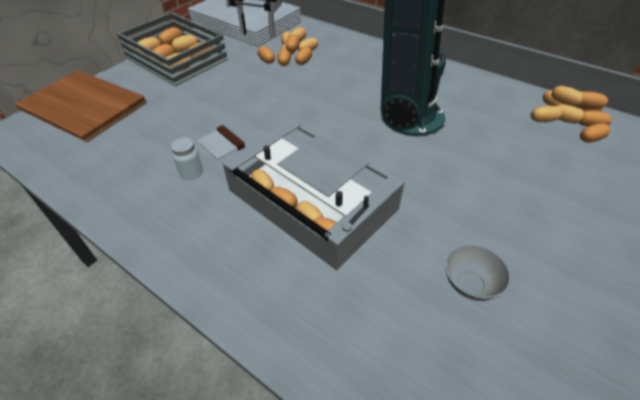

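The top view shows the bin at about (267–397, 178–268), with posts near (293,208) and (376,211), and the latch near (273,205). The scene view shows posts at (267,153) and (339,198) and the knob at (366,201).

```bash
cat > h.py <<'E'
import numpy as np,cv2,pickle
def ray(s,u,v):
    K=s["camera_matrix"];P=s["pose"]
    d=np.array([(u-K[0,2])/K[0,0],-(v-K[1,2])/K[1,1],-1.])
    return P[:3,3],P[:3,:3]@d
def onz(s,u,v,z):
    c,d=ray(s,u,v);return c+d*(z-c[2])/d[2]
def proj(s,p):
    P=s["pose"];q=P[:3,:3].T@(np.asarray(p)-P[:3,3]);K=s["camera_matrix"]
    return K[0,2]+K[0,0]*q[0]/-q[2],K[1,2]+K[1,1]*-q[1]/-q[2]
def two(rs):
    A=np.zeros((3,3));b=np.zeros(3)
    for c,d in rs:
        d=d/np.linalg.norm(d);M=np.eye(3)-np.outer(d,d);A+=M;b+=M@c
    return np.linalg.solve(A,b)
E
python3 - <<'E'
from h import *
d=pickle.load(open("s0.pkl","rb"))
t=d["top"]["image"][170:280,255:405,::-1];s=d["scene"]["image"][115:275,215:415,::-1]
a=cv2.resize(t,None,fx=5,fy=5,interpolation=cv2.INTER_CUBIC)
b=cv2.resize(s,None,fx=4,fy=4,interpolation=cv2.INTER_CUBIC)
cv2.imwrite("pics/a.png",a);cv2.imwrite("pics/b.png",b)
E
```

```text
(no output)
```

View pics/a.png

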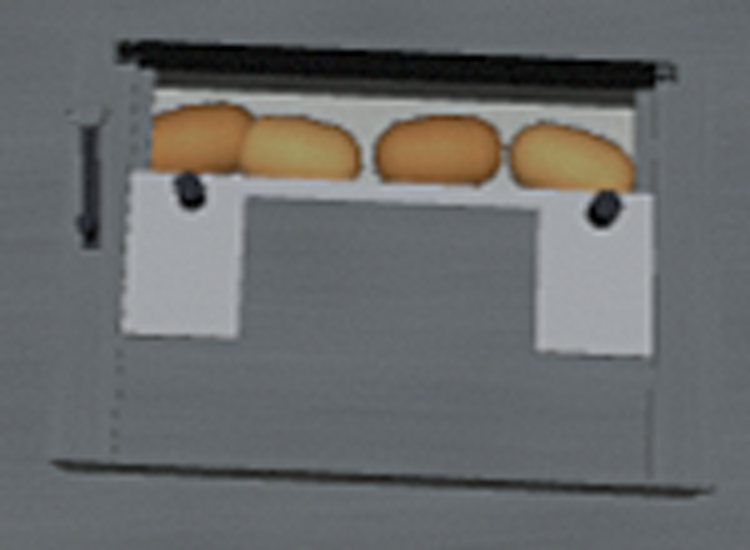

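View pics/b.png

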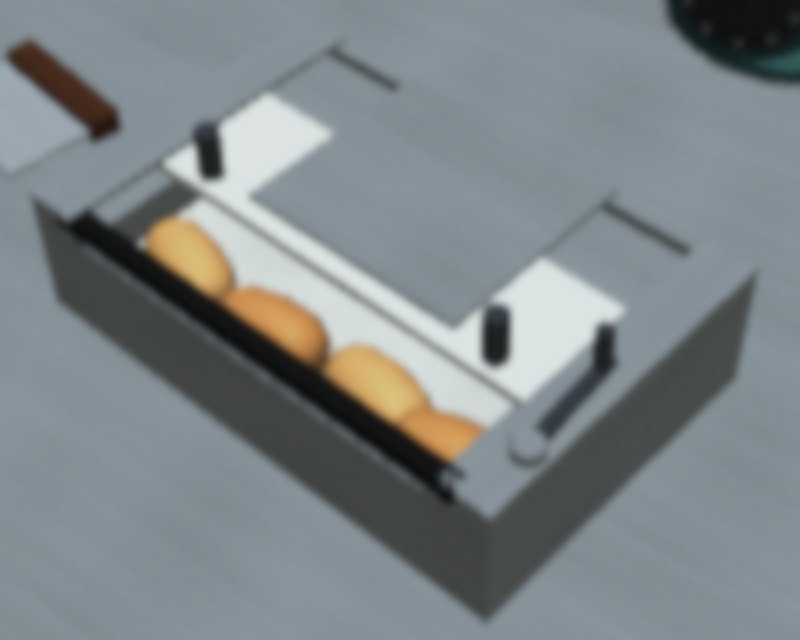

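The 5x top crop shows post tops at about (184,181) and (606,200), the knob at (85,226) and the bin's near top edge from (55,461) to (710,488). The 4x scene crop shows post tops at (496,313) left, (207,129) right, and the knob at (605,329). The rolls are visible and the cover is about 60 mm short.

```bash
python3 - <<'E'
from h import *
d=pickle.load(open("s0.pkl","rb"));T=d["top"];S=d["scene"]
tp=lambda u,v:(255+u/5,170+v/5); sp=lambda u,v:(215+u/4,115+v/4)
np.set_printoptions(precision=4,suppress=True)
for n,a,b,z in[("L",(184,181),(496,313),.138),("R",(606,200),(207,129),.138),("knob",(85,226),(605,329),.1455)]:
    a=tp(*a);b=sp(*b);print(n,two([ray(T,*a),ray(S,*b)]),onz(T,*a,z),onz(S,*b,z))
n1=onz(T,*tp(55,461),.1045);n2=onz(T,*tp(710,488),.1045);print("near",n1,n2,np.linalg.norm(n1-n2))
f1=onz(T,*tp(120,40),.1045);f2=onz(T,*tp(660,62),.1045);print("far stop",f1,f2)
for p in (n1-n2,f1-f2):print("yaw",np.arctan2(-p[0],p[1]))
for uv in[(487,520),(757,270),(38,200)]:print("corner",onz(S,*sp(*uv),.1045))
for uv in[(78,222),(450,478)]:print("stop near edge? scene",onz(S,*sp(*uv),.1045))
print("pivot",onz(S,*sp(528,442),.1155))
# cover near edges top face z .098
for uv in[(122,334),(238,339),(537,350),(652,356)]:print("cov back",onz(T,*tp(*uv),.098))
E
```

```text
L [0.5503 0.0708 0.1362] [0.55   0.0705 0.138 ] [0.5517 0.0719 0.138 ]
R [ 0.5233 -0.1783  0.136 ] [ 0.5237 -0.1791  0.138 ] [ 0.5245 -0.1754  0.138 ]
knob [0.5262 0.1303 0.1387] [0.525  0.1296 0.1455] [0.5319 0.1332 0.1455]
near [0.3918 0.1566 0.1045] [ 0.3528 -0.2306  0.1045] 0.3892445082661741
far stop [0.648  0.1075 0.1045] [ 0.6143 -0.2249  0.1045]
yaw -0.10034074427780407
yaw -0.1008736962260374
corner [0.6564 0.1383 0.1045]
corner [0.3993 0.1663 0.1045]
corner [ 0.6157 -0.2479  0.1045]
stop near edge? scene [ 0.6155 -0.2114  0.1045]
stop near edge? scene [0.6447 0.1053 0.1045]
pivot [0.6055 0.1309 0.1155]
cov back [0.4661 0.1143 0.098 ]
cov back [0.4589 0.0445 0.098 ]
cov back [ 0.4415 -0.1354  0.098 ]
cov back [ 0.4338 -0.2045  0.098 ]
```

```bash
cat >> h.py <<'E'
from scipy.spatial.transform import Rotation as Ro
np.set_printoptions(precision=4,suppress=True)
B0=np.array([.505,-.046]);YAW=-.1
Rb=np.array([[np.cos(YAW),-np.sin(YAW)],[np.sin(YAW),np.cos(YAW)]])
def tobin(p):return Rb.T@(np.asarray(p)[:2]-B0)
def toworld(b):return B0+Rb@np.asarray(b)
def state(robot):
    o=robot.get_obs();R=Ro.from_euler("xyz",o["ee_rot"]).as_matrix()
    print("t",o["time"],"tcp",o["tool_pos"],"bin",tobin(o["tool_pos"]),"F",o["wrist_force"],"w",o["width"]);return o,R
E
python3 - <<'E'
from h import *
from bench import robot
o,R=state(robot);print(R)
ang=lambda v:np.degrees(np.arctan2(v[1],v[0]));print("tool y ang",ang(R[:,1]),"z",ang(R[:,2]),"want y at",84.27,"or -95.73")
for n,p in[("L",(.5503,.0708)),("R",(.5235,-.1785)),("knob",(.5265,.1305)),("pivot",(.6055,.131))]:print(n,tobin(p))
for b in[(0.0,-.124)]:
  w=toworld(b);print(w)
E
```

```text
t 0.1 tcp [ 0.1634 -0.5246  0.1737] bin [-0.2921 -0.5103] F [-0.1476  0.4434  0.2535] w 0.09395776707690959
[[-0.0004  0.2973 -0.9548]
 [ 0.0019 -0.9548 -0.2973]
 [-1.     -0.002  -0.0002]]
tool y ang -72.70667483575915 z -162.70669919950222 want y at 84.27 or -95.73
L [0.0334 0.1207]
R [ 0.0316 -0.13  ]
knob [0.0038 0.1778]
pivot [0.0823 0.1861]
[ 0.4926 -0.1694]
```

Call:
carry_out(targets=[[1, 0, 0, 0, 8], [1, 0, 0, 0, 8], [1, 0, 0, 0, 7], [1, 0, -3.8, -2.8, 0], [1, 0, -3.8, -2.8, 0], [1, 0, -3.8, -2.8, 0], [1, 0, -3.8, -2.8, 0], [1, 0, -3.8, -2.8, 0], [1, 0, -3.8, -2.8, 0], [1, 0, -3.8, -2.8, 0], [1, 0, -3.8, -2.8, 0], [1, 0, -3.8, -2.8, 0], [1, 0, -3.8, -2.8, 0], [1, 0, 0, 0, 0], [1, 0, 0, 0, 0]])

```text
time: 1.6
tool_pos: [0.4798, -0.1741, 0.174]
ee_rot: [0.107, 1.569, -3.132]
wrist_force: [-0.3, -0.3, -0.6]
width: 0.0004
```

```bash
python3 - <<'E'
from h import *
from bench import robot
o,R=state(robot);print(R)
s=robot.snapshot("wrist");pickle.dump(s,open("w1.pkl","wb"))
cv2.imwrite("pics/w1.png",s["image"][:,:,::-1])
for n,p in[("L",(.5503,.0708,.138)),("R",(.5235,-.1785,.138)),("hood",(*toworld((.035,0)),.1045))]:print(n,proj(s,p))
E
```

```text
t 1.6 tcp [ 0.4798 -0.1741  0.174 ] bin [-0.0123 -0.13  ] F [-0.2932 -0.3156 -0.6159] w 0.00042465012475216584
[[-0.0018 -0.097  -0.9953]
 [-0.     -0.9953  0.097 ]
 [-1.      0.0002  0.0018]]
L (np.float64(-48.07211217210431), np.float64(146.90120407721497))
R (np.float64(314.1505776492322), np.float64(150.55993953419454))
hood (np.float64(148.26182528820368), np.float64(140.83893127363262))
```

View pics/w1.png

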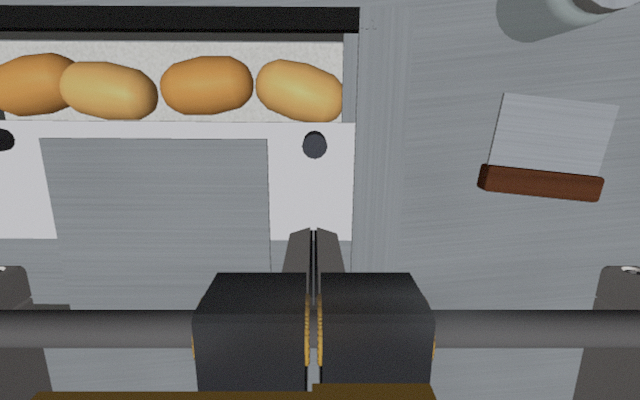

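The wrist view shows the right post top at (314,144), in line with the fingers, with the cover straight to the eye and the stop edge near row 31. I'll go down and push gently.

Call:
carry_out(targets=[[1, 3.1, 0, 0, 0], [1, 3.1, 0, 0, 0], [1, 0, 0, -1.2, 0], [1, 0, 0, -1.0, 0], [1, 0, 0, -0.3, 0], [1, 0, 0, -0.3, 0], [1, 0, 0, -0.3, 0], [1, 0, 0, 0, 0], [1, 0, 0, 0, 0]])

```text
time: 2.55
tool_pos: [0.5109, -0.178, 0.1132]
ee_rot: [2.598, 1.57, -0.644]
wrist_force: [-0.1, -0.0, -0.7]
width: 0.0005
```

Call:
carry_out(targets=[[1, 0, 0, -0.2, 0], [1, 0, 0, -0.2, 0], [1, 0, 0, 0, 0]])

```text
time: 2.85
tool_pos: [0.5149, -0.1784, 0.1128]
ee_rot: [2.287, 1.571, -0.954]
wrist_force: [0.1, 0.0, -1.1]
width: 0.0006
```

Call:
carry_out(targets=[[1, 0, 0, -0.2, 0], [1, 0, 0, -0.2, 0], [1, 0, 0, 0, 0]])

```text
time: 3.15
tool_pos: [0.5189, -0.1788, 0.1127]
ee_rot: [1.313, 1.571, -1.928]
wrist_force: [0.0, 0.4, -0.5]
width: 0.0005
```

Call:
carry_out(targets=[[1, 0, 0, -0.2, 0], [1, 0, 0, -0.2, 0], [1, 0, 0, 0, 0]])

```text
time: 3.45
tool_pos: [0.5229, -0.1792, 0.1127]
ee_rot: [2.237, 1.571, -1.004]
wrist_force: [0.3, -0.6, 1.2]
width: 0.0002
```

```bash
python3 - <<'E'
from h import *
from bench import robot
o,R=state(robot)
s=robot.snapshot("wrist");a=s["image"][:,:,::-1]
t=robot.snapshot("scene");b=t["image"][115:275,215:415,::-1]
b=cv2.resize(b,None,fx=3.2,fy=3.2,interpolation=cv2.INTER_CUBIC)[:,:640]
a=cv2.resize(a,(640,400))
cv2.imwrite("pics/w2.png",cv2.vconcat([a[:250],b[:350]]))
E
```

```text
t 3.45 tcp [ 0.5229 -0.1792  0.1127] bin [ 0.0311 -0.1308] F [ 0.2813 -0.5748  1.161 ] w 0.0002272766949342751
```

View pics/w2.png

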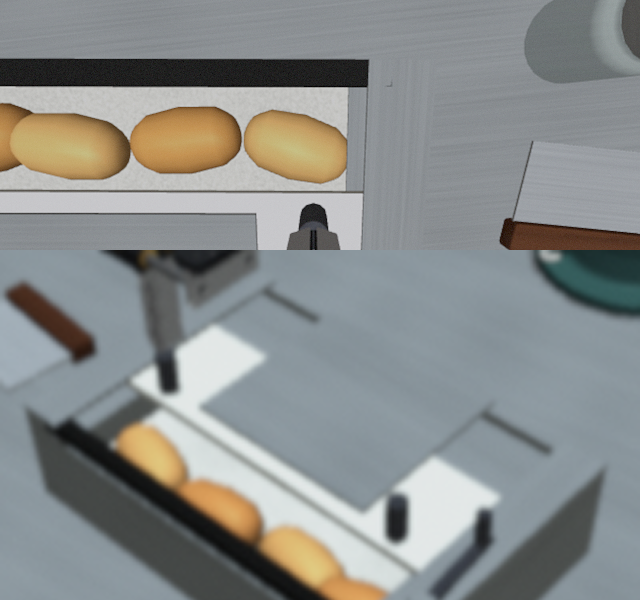

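The fingers are right at or against the right post. The cover's leading edge is straight at row 191, and the stop's near edge is at row 86. I'll compute whether it has moved.

```bash
cat >> h.py <<'E'
def edge(s,cols,z=.098):
    """bin x of cover leading edge: strongest dark->white step, searched in the band of rows projected from bin x"""
    g=cv2.cvtColor(s["image"],cv2.COLOR_RGB2GRAY)
E
python3 - <<'E'
from h import *
from bench import robot
s1=pickle.load(open("w1.pkl","rb"));s2=robot.snapshot("wrist")
print("lead",[tobin(onz(s1,u,121.5,.098)) for u in(60,345)],[tobin(onz(s2,u,191,.098)) for u in(5,355)])
print("stop edge",[tobin(onz(s1,u,31,.1045)) for u in(60,345)],[tobin(onz(s2,u,86,.1045)) for u in(5,340)])
print("post top R",tobin(onz(s1,314,144,.138)), "tcp px",proj(s1,s1["pose"][:3,3]*0+np.array([.4798,-.1741,.174])))
E
sed -i '/^def edge/,$d' h.py
```

```text
lead [array([0.0494, 0.0712]), array([ 0.0501, -0.1545])] [array([0.0509, 0.0708]), array([ 0.051 , -0.1575])]
stop edge [array([0.1141, 0.0553]), array([ 0.1148, -0.1523])] [array([0.1158, 0.0513]), array([ 0.116 , -0.1459])]
post top R [ 0.0362 -0.1299] tcp px (np.float64(314.0926405340173), np.float64(227.5246248844383))
```

Call:
carry_out(targets=[[1, 0, 0, -0.2, 0], [1, 0, 0, -0.2, 0], [1, 0, 0, 0, 0]])

```text
time: 3.9
tool_pos: [0.5269, -0.1796, 0.1128]
ee_rot: [2.469, 1.571, -0.772]
wrist_force: [0.2, 0.5, 0.1]
width: 0.0006
```

```bash
python3 - <<'E'
from h import *
from bench import robot
o,R=state(robot)
s=robot.snapshot("wrist");a=s["image"][:,:,::-1]
print("tcp px",proj(s,o["tool_pos"]), "postpred",proj(s,(*toworld((.035,-.130)),.138)))
cv2.imwrite("pics/w3.png",cv2.resize(a[150:260,230:390],None,fx=4,fy=4,interpolation=cv2.INTER_CUBIC))
E
```

```text
t 3.9 tcp [ 0.5269 -0.1796  0.1128] bin [ 0.0351 -0.1308] F [0.215  0.5467 0.1021] w 0.0005507713154864652
tcp px (np.float64(314.13226740172786), np.float64(227.53022003103143)) postpred (np.float64(312.93941041520935), np.float64(242.5510687568836))
```

View pics/w3.png

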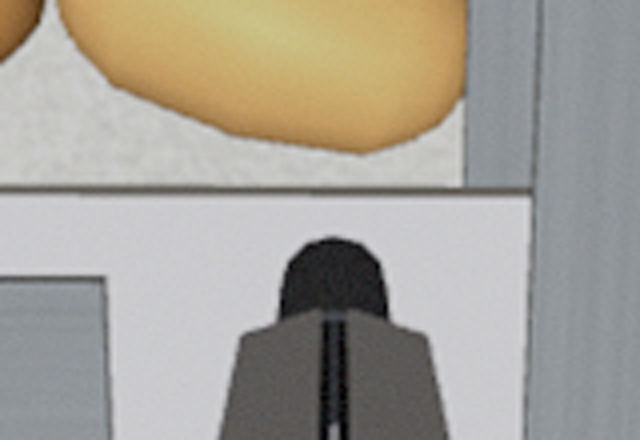

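```bash
python3 - <<'E'
from h import *
from bench import robot
o,R=state(robot)
s=robot.snapshot("wrist");t=robot.snapshot("scene")
print("cam bin",tobin(s["pose"][:3,3]),s["pose"][2,3])
print("lead",tobin(onz(s,300,197.5,.098)))
print("post far base",tobin(onz(s,313,209.2,.098)))
c=lambda p:tuple((np.array(proj(t,p))-[240,130])*8)
print("TCP scene",c(o["tool_pos"]),"TCP+3cm up",c(o["tool_pos"]+[0,0,.03]),"post top",c((*toworld((.035,-.130)),.138)),"base",c((*toworld((.035,-.130)),.098)))
cv2.imwrite("pics/s3.png",cv2.resize(t["image"][130:180,240:310,::-1],None,fx=8,fy=8,interpolation=cv2.INTER_CUBIC))
E
```

```text
t 3.95 tcp [ 0.5268 -0.1796  0.1127] bin [ 0.035  -0.1307] F [ 0.3822  0.1134 -0.7087] w 0.0004890936393899297
cam bin [ 0.1066 -0.1298] 0.32075384650242983
lead [ 0.0507 -0.1215]
post far base [ 0.0427 -0.1301]
TCP scene (np.float64(207.93222902848765), np.float64(195.37170253838985)) TCP+3cm up (np.float64(198.1126159134269), np.float64(125.62756415082686)) post top (np.float64(201.2152523384466), np.float64(137.815596396111)) base (np.float64(214.09593299996413), np.float64(229.56983496519433))
```

View pics/s3.png

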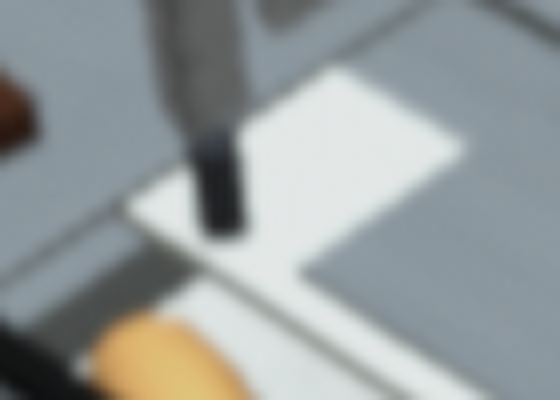

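Call:
carry_out(targets=[[1, 0, 0, 1.0, 0], [1, 0, 0, 2.0, 0], [1, 0, 0, 1.0, 0], [1, 0, 0, 0, 0]])

```text
time: 4.45
tool_pos: [0.4857, -0.1755, 0.1131]
ee_rot: [2.46, 1.57, -0.782]
wrist_force: [0.8, 0.1, -0.1]
width: 0.0008
```

```bash
python3 - <<'E'
from h import *
from bench import robot
o,R=state(robot)
s=robot.snapshot("wrist");t=robot.snapshot("scene")
c=lambda p:tuple((np.array(proj(t,p))-[225,105])*7)
print("TCP scene",c(o["tool_pos"]),"TCP+3cm up",c(o["tool_pos"]+[0,0,.03]),"post top",c((*toworld((.035,-.130)),.138)),"base",c((*toworld((.035,-.130)),.098)))
cw=lambda p:tuple(np.array(proj(s,p))-[230,100])
print("W: post top",cw((*toworld((.035,-.130)),.138)),"base",cw((*toworld((.035,-.130)),.098)))
a=cv2.resize(t["image"][105:180,225:325,::-1],None,fx=7,fy=7,interpolation=cv2.INTER_CUBIC)
a[:180,-160:]=s["image"][100:280,230:390,::-1]
cv2.imwrite("pics/s4.png",a)
E
```

```text
t 4.45 tcp [ 0.4857 -0.1755  0.1131] bin [-0.0062 -0.1308] F [ 0.8041  0.1342 -0.1175] w 0.000797589124178875
TCP scene (np.float64(364.6398899603402), np.float64(292.5537459592856)) TCP+3cm up (np.float64(357.8189461412363), np.float64(231.5754530225319)) post top (np.float64(281.06334579614077), np.float64(295.58864684659716)) base (np.float64(292.3339413749686), np.float64(375.87360559454504))
W: post top (np.float64(82.93294265316348), np.float64(68.80104841555038)) base (np.float64(82.87983190550642), np.float64(58.550721080557906))
```

View pics/s4.png

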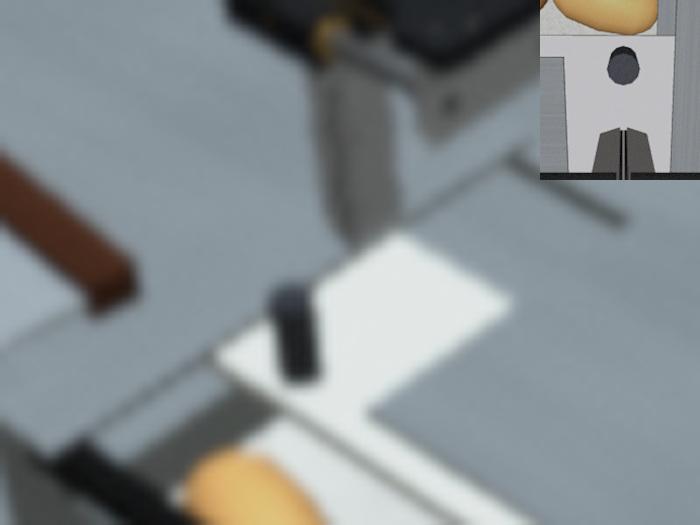

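The scene crop shows the fingertip at about (365,245), against (365,292) projected from the reported TCP. The true tip is therefore about 25 mm above the reported TCP, and it passed over the post top without touching. I'll lower by about 2 cm and check the force.

Call:
carry_out(targets=[[1, 0.7, 0, 0, 0], [1, 0.7, 0, 0, 0], [1, 0.7, 0, 0, 0], [1, 0, 0, 0, 0]])

```text
time: 4.95
tool_pos: [0.4859, -0.175, 0.0897]
ee_rot: [-0.339, 1.567, 2.703]
wrist_force: [-0.9, -0.5, -0.4]
width: 0.0002
```

```bash
python3 - <<'E'
from h import *
from bench import robot
o,R=state(robot)
t=robot.snapshot("scene")
c=lambda p:tuple((np.array(proj(t,p))-[225,105])*7)
for dz in(0,.02,.025,.03):print(dz,c(o["tool_pos"]+[0,0,dz]))
cv2.imwrite("pics/s5.png",cv2.resize(t["image"][105:180,225:325,::-1],None,fx=7,fy=7,interpolation=cv2.INTER_CUBIC))
E
```

```text
t 4.95 tcp [ 0.4859 -0.175   0.0897] bin [-0.0061 -0.1303] F [-0.8903 -0.4553 -0.3718] w 0.0002315964424899134
0 (np.float64(370.3591023443366), np.float64(339.1307714559359))
0.02 (np.float64(365.9903234201788), np.float64(300.0130589792427))
0.025 (np.float64(364.87964067184765), np.float64(290.06809056671716))
0.03 (np.float64(363.76141198835967), np.float64(280.055556427716))
```

View pics/s5.png

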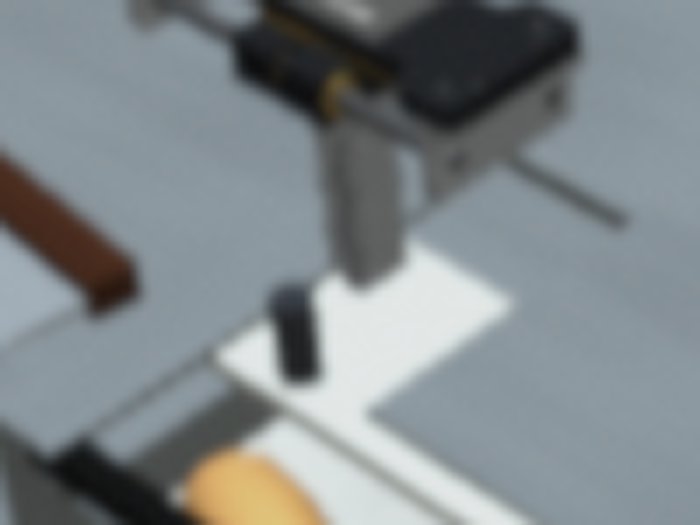

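The finger tip shows at (365,285), so it is at roughly z = 0.116, below the post top and clear of the cover. Now I push.

Call:
carry_out(targets=[[1, 0, 0, -1.0, 0], [1, 0, 0, -0.8, 0], [1, 0, 0, -0.2, 0], [1, 0, 0, -0.2, 0], [1, 0, 0, -0.2, 0], [1, 0, 0, -0.2, 0], [1, 0, 0, 0, 0]])

```text
time: 5.7
tool_pos: [0.5127, -0.178, 0.0917]
ee_rot: [-0.671, 1.57, 2.371]
wrist_force: [-0.5, 0.9, 0.2]
width: 0.0002
```

Call:
carry_out(targets=[[1, 0, 0, -0.2, 0], [1, 0, 0, -0.2, 0], [1, 0, 0, 0, 0]])

```text
time: 6.0
tool_pos: [0.5139, -0.178, 0.0914]
ee_rot: [-0.1, 1.564, 2.941]
wrist_force: [-8.8, 2.1, 3.8]
width: 0.0006
```

```bash
cat >> h.py <<'E'
def look(robot,show=True):
    """cover posts (dark blobs on white) & leading edge from top camera, bin frame"""
    t=robot.snapshot("top");return t
E
python3 - <<'E'
from h import *
from bench import robot
o,R=state(robot)
s=robot.snapshot("wrist");g=cv2.cvtColor(s["image"],cv2.COLOR_RGB2GRAY).astype(int)
for u in(150,200,350):
    print(u,[tobin(onz(s,u,v,.098))[0].round(4) for v in np.argsort(np.diff(cv2.GaussianBlur(g.astype('f4'),(1,5),0)[:,u]))[-3:]], g[170:215:3,u])
E
```

```text
t 6.0 tcp [ 0.5139 -0.178   0.0914] bin [ 0.022  -0.1305] F [-8.7529  2.0953  3.8312] w 0.0005780008657452387
150 [np.float64(0.0625), np.float64(0.1164), np.float64(0.1159)] [180 185 185 123 190 190 191 190 187 190 190 190 190  62 137]
200 [np.float64(0.0654), np.float64(0.1164), np.float64(0.1159)] [186 189 149 183 190 190 192 190 191 191 188 192 190  49 138]
350 [np.float64(0.0573), np.float64(0.1154), np.float64(0.1159)] [121  83 195 190 189 191 191 191 191 190 191 191 190 191 191]
```

```bash
sed -i '/^def look/,$d' h.py; cat >> h.py <<'E'
def lead(s,x0=None):
    """fit bin x, yaw of cover's leading edge: from its white top, go up the image till first dark pixel"""
    g=cv2.cvtColor(s["image"],cv2.COLOR_RGB2GRAY).astype(int);P=[]
    for yb in np.arange(-.165,.16,.004):
        if abs(abs(yb)-.126)<.02: continue
        for xb in np.arange(x0-.012,x0+.02,.0003):
            u,v=proj(s,(*toworld((xb,yb)),.098))
            if not(0<=u<639.4 and 0<=v<399.4):break
            if g[round(v),round(u)]<145:
                if xb>x0-.0115:P.append((xb,yb))
                break
    P=np.array(P)
    if len(P)<4:print("few",P);return
    for _ in range(3):
        k=np.polyfit(P[:,1],P[:,0],1);r=P[:,0]-np.polyval(k,P[:,1]);P=P[abs(r)<max(.001,1.5*np.median(abs(r)))]
    print("lead x@0 %.4f postL %.4f postR %.4f slope %.4f n %d y %.3f..%.3f"%(k[1],*(np.polyval(k,[.125,-.125])-.015),k[0],len(P),P[:,1].min(),P[:,1].max()))
E
python3 - <<'E'
from h import *
from bench import robot
s1=pickle.load(open("w1.pkl","rb"));lead(s1,.050)
d=pickle.load(open("s0.pkl","rb"));lead(d["top"],.05);lead(d["scene"],.05)
lead(robot.snapshot("wrist"),.051);lead(robot.snapshot("scene"),.051);lead(robot.snapshot("top"),.051)
E
```

```text
lead x@0 0.0557 postL 0.0394 postR 0.0420 slope -0.0105 n 19 y -0.101..0.103
lead x@0 0.0463 postL 0.0314 postR 0.0312 slope 0.0005 n 33 y -0.105..0.147
lead x@0 0.0496 postL 0.0356 postR 0.0335 slope 0.0087 n 6 y -0.161..0.159
lead x@0 0.0533 postL 0.0354 postR 0.0413 slope -0.0237 n 44 y -0.161..0.051
lead x@0 0.0532 postL 0.0362 postR 0.0402 slope -0.0160 n 4 y -0.161..0.155
lead x@0 0.0494 postL 0.0328 postR 0.0360 slope -0.0130 n 28 y -0.049..0.103
```

Call:
carry_out(targets=[[1, 0, 0, 1.5, 0], [1, 0, -5, 0, 0], [1, 0, -5, 0, 0], [1, 0, -5, 0, 0], [1, 0, -5, 0, 0], [1, 0, -5, 0, 0], [1, 0, 0, 0, 0], [1, 0, 0, -0.5, 0], [1, 0, 0, -0.2, 0], [1, 0, 0, -0.2, 0], [1, 0, 0, -0.2, 0], [1, 0, 0, -0.2, 0], [1, 0, 0, 0, 0]])

```text
time: 7.5
tool_pos: [0.54, 0.0695, 0.0916]
ee_rot: [2.559, 1.57, -0.683]
wrist_force: [-0.4, 0.2, -0.9]
width: 0.0002
```

```bash
cat > st.py <<'E'
import sys
from h import *
from bench import robot
state(robot)
x=float(sys.argv[1])
for n in("wrist","top"):lead(robot.snapshot(n),x)
E
python3 st.py .053
```

```text
t 7.5 tcp [0.54   0.0695 0.0916] bin [0.0233 0.1184] F [-0.4204  0.2393 -0.8503] w 0.00018894603955179365
lead x@0 0.0566 postL 0.0431 postR 0.0402 slope 0.0115 n 47 y -0.069..0.155
lead x@0 0.0519 postL 0.0368 postR 0.0371 slope -0.0012 n 23 y -0.161..0.091
```

Call:
carry_out(targets=[[1, 0, 0, -0.2, 0], [1, 0, 0, -0.2, 0], [1, 0, 0, 0, 0]])

```text
time: 7.9
tool_pos: [0.5432, 0.0698, 0.0917]
ee_rot: [0.503, 1.569, -2.739]
wrist_force: [-3.1, -0.9, 1.6]
width: 0.0006
```

Call:
carry_out(targets=[[1, 0, 0, 1.5, 0], [1, 0, 5, 0, 0], [1, 0, 5, 0, 0], [1, 0, 5, 0, 0], [1, 0, 5, 0, 0], [1, 0, 5, 0, 0], [1, 0, 0, 0, 0], [1, 0, 0, -0.7, 0], [1, 0, 0, -0.2, 0], [1, 0, 0, -0.2, 0], [1, 0, 0, -0.2, 0], [1, 0, 0, -0.2, 0], [1, 0, 0, -0.2, 0], [1, 0, 0, 0, 0]])

```text
time: 9.3
tool_pos: [0.5212, -0.1786, 0.0917]
ee_rot: [2.966, 1.57, -0.274]
wrist_force: [-0.2, 0.6, 0.1]
width: 0.0002
```

```bash
python3 st.py .058
```

```text
t 9.3 tcp [ 0.5212 -0.1786  0.0917] bin [ 0.0293 -0.1304] F [-0.2426  0.6132  0.1353] w 0.00016051282874991437
lead x@0 0.0616 postL 0.0443 postR 0.0489 slope -0.0185 n 44 y -0.161..0.051
lead x@0 0.0585 postL 0.0419 postR 0.0451 slope -0.0128 n 22 y -0.049..0.103
```

Call:
carry_out(targets=[[1, 0, 0, 1.2, 0], [1, 0, -5, 0, 0], [1, 0, -5, 0, 0], [1, 0, -5, 0, 0], [1, 0, -5, 0, 0], [1, 0, -5, 0, 0], [1, 0, 0, 0, 0], [1, 0, 0, -0.7, 0], [1, 0, 0, -0.2, 0], [1, 0, 0, -0.2, 0], [1, 0, 0, -0.2, 0], [1, 0, 0, -0.2, 0], [1, 0, 0, -0.2, 0], [1, 0, 0, 0, 0]])

```text
time: 10.8
tool_pos: [0.5506, 0.0687, 0.0916]
ee_rot: [0.946, 1.57, -2.296]
wrist_force: [-1.3, -1.1, -0.5]
width: 0.0007
```

```bash
python3 st.py .065
```

```text
t 10.8 tcp [0.5506 0.0687 0.0916] bin [0.0339 0.1186] F [-1.3138 -1.1047 -0.5341] w 0.000654284457092012
lead x@0 0.0656 postL 0.0536 postR 0.0477 slope 0.0235 n 47 y -0.069..0.155
lead x@0 0.0608 postL 0.0453 postR 0.0464 slope -0.0046 n 21 y -0.101..0.019
```

Call:
carry_out(targets=[[1, 0, 0, 1.2, 0], [1, 0, 5, 0, 0], [1, 0, 5, 0, 0], [1, 0, 5, 0, 0], [1, 0, 5, 0, 0], [1, 0, 5, 0, 0], [1, 0, 0, 0, 0], [1, 0, 0, -0.5, 0], [1, 0, 0, -0.2, 0], [1, 0, 0, -0.2, 0], [1, 0, 0, -0.2, 0], [1, 0, 0, -0.2, 0], [1, 0, 0, -0.2, 0], [1, 0, 0, -0.1, 0], [1, 0, 0, 0, 0]])

```text
time: 12.4
tool_pos: [0.5295, -0.1794, 0.0915]
ee_rot: [-0.54, 1.57, 2.503]
wrist_force: [-2.5, 0.8, 0.4]
width: 0.0003
```

Call:
carry_out(targets=[[1, 0, 0, 1.2, 0], [1, 0, -5, 0, 0], [1, 0, -5, 0, 0], [1, 0, -5, 0, 0], [1, 0, -5, 0, 0], [1, 0, -5, 0, 0], [1, 0, 0, 0, 0], [1, 0, 0, -0.7, 0], [1, 0, 0, -0.2, 0], [1, 0, 0, -0.2, 0], [1, 0, 0, -0.2, 0], [1, 0, 0, -0.2, 0], [1, 0, 0, -0.1, 0], [1, 0, 0, 0, 0]])

```text
time: 13.8
tool_pos: [0.5586, 0.0679, 0.0916]
ee_rot: [1.619, 1.57, -1.623]
wrist_force: [-0.7, -0.7, 0.4]
width: 0.0004
```

```bash
python3 st.py .073
```

```text
t 13.8 tcp [0.5586 0.0679 0.0916] bin [0.042  0.1187] F [-0.7412 -0.711   0.4202] w 0.0003746289744085569
lead x@0 0.0739 postL 0.0616 postR 0.0561 slope 0.0221 n 43 y -0.069..0.147
lead x@0 0.0702 postL 0.0575 postR 0.0529 slope 0.0182 n 17 y -0.157..0.007
```

Call:
carry_out(targets=[[1, 0, 0, 1.2, 0], [1, 0, 5, 0, 0], [1, 0, 5, 0, 0], [1, 0, 5, 0, 0], [1, 0, 5, 0, 0], [1, 0, 5, 0, 0], [1, 0, 0, 0, 0], [1, 0, 0, -0.6, 0], [1, 0, 0, -0.2, 0], [1, 0, 0, -0.2, 0], [1, 0, 0, -0.2, 0], [1, 0, 0, -0.2, 0], [1, 0, 0, -0.2, 0], [1, 0, 0, 0, 0]])

```text
time: 15.3
tool_pos: [0.5379, -0.1802, 0.0916]
ee_rot: [-1.29, 1.571, 1.753]
wrist_force: [-1.4, 1.1, -0.5]
width: 0.0011
```

Call:
carry_out(targets=[[1, 0, 0, 1.2, 0], [1, 0, -5, 0, 0], [1, 0, -5, 0, 0], [1, 0, -5, 0, 0], [1, 0, -5, 0, 0], [1, 0, -5, 0, 0], [1, 0, 0, 0, 0], [1, 0, 0, -0.6, 0], [1, 0, 0, -0.2, 0], [1, 0, 0, -0.2, 0], [1, 0, 0, -0.2, 0], [1, 0, 0, -0.2, 0], [1, 0, 0, -0.2, 0], [1, 0, 0, 0, 0]])

```text
time: 16.7
tool_pos: [0.5668, 0.0671, 0.0916]
ee_rot: [2.088, 1.57, -1.154]
wrist_force: [-0.8, -1.1, -0.8]
width: 0.0007
```

Call:
carry_out(targets=[[1, 0, 0, 1.2, 0], [1, 0, 5, 0, 0], [1, 0, 5, 0, 0], [1, 0, 5, 0, 0], [1, 0, 5, 0, 0], [1, 0, 5, 0, 0], [1, 0, 0, 0, 0], [1, 0, 0, -0.6, 0], [1, 0, 0, -0.2, 0], [1, 0, 0, -0.2, 0], [1, 0, 0, -0.2, 0], [1, 0, 0, -0.2, 0], [1, 0, 0, -0.2, 0], [1, 0, 0, 0, 0]])

```text
time: 18.1
tool_pos: [0.546, -0.1811, 0.0916]
ee_rot: [3.132, 1.57, -0.109]
wrist_force: [-1.0, -0.3, -0.2]
width: 0.0004
```

```bash
python3 st.py .084
```

```text
t 18.1 tcp [ 0.546  -0.1811  0.0916] bin [ 0.0543 -0.1303] F [-0.9616 -0.3246 -0.2211] w 0.0004022703242297523
lead x@0 0.0862 postL 0.0689 postR 0.0735 slope -0.0182 n 39 y -0.101..0.051
lead x@0 0.0830 postL 0.0629 postR 0.0732 slope -0.0411 n 28 y -0.041..0.103
```

Call:
carry_out(targets=[[1, 0, 0, 1.2, 0], [1, 0, -5, 0, 0], [1, 0, -5, 0, 0], [1, 0, -5, 0, 0], [1, 0, -5, 0, 0], [1, 0, -5, 0, 0], [1, 0, 0, 0, 0], [1, 0, 0, -0.6, 0], [1, 0, 0, -0.2, 0], [1, 0, 0, -0.2, 0], [1, 0, 0, -0.2, 0], [1, 0, 0, -0.2, 0], [1, 0, 0, -0.2, 0], [1, 0, 0, 0, 0]])

```text
time: 19.6
tool_pos: [0.5748, 0.0664, 0.0916]
ee_rot: [2.375, 1.57, -0.867]
wrist_force: [-0.6, -0.1, 0.5]
width: 0.0005
```

Call:
carry_out(targets=[[1, 0, 0, 1.2, 0], [1, 0, 5, 0, 0], [1, 0, 5, 0, 0], [1, 0, 5, 0, 0], [1, 0, 5, 0, 0], [1, 0, 5, 0, 0], [1, 0, 0, 0, 0], [1, 0, 0, -0.6, 0], [1, 0, 0, -0.2, 0], [1, 0, 0, -0.2, 0], [1, 0, 0, -0.2, 0], [1, 0, 0, -0.2, 0], [1, 0, 0, -0.2, 0], [1, 0, 0, 0, 0]])

```text
time: 21.0
tool_pos: [0.554, -0.1819, 0.0916]
ee_rot: [-3.089, 1.57, -0.047]
wrist_force: [-0.2, -0.2, -0.2]
width: 0.0003
```

Call:
carry_out(targets=[[1, 0, 0, 1.2, 0], [1, 0, -5, 0, 0], [1, 0, -5, 0, 0], [1, 0, -5, 0, 0], [1, 0, -5, 0, 0], [1, 0, -5, 0, 0], [1, 0, 0, 0, 0], [1, 0, 0, -0.6, 0], [1, 0, 0, -0.2, 0], [1, 0, 0, -0.2, 0], [1, 0, 0, -0.2, 0], [1, 0, 0, -0.2, 0], [1, 0, 0, -0.2, 0], [1, 0, 0, 0, 0]])

```text
time: 22.4
tool_pos: [0.5827, 0.0656, 0.0916]
ee_rot: [2.607, 1.57, -0.635]
wrist_force: [-0.9, -0.1, 0.5]
width: 0.0009
```

Call:
carry_out(targets=[[1, 0, 0, 1.2, 0], [1, 0, 5, 0, 0], [1, 0, 5, 0, 0], [1, 0, 5, 0, 0], [1, 0, 5, 0, 0], [1, 0, 5, 0, 0], [1, 0, 0, 0, 0], [1, 0, 0, -0.6, 0], [1, 0, 0, -0.2, 0], [1, 0, 0, -0.2, 0], [1, 0, 0, -0.2, 0], [1, 0, 0, -0.2, 0], [1, 0, 0, -0.2, 0], [1, 0, 0, 0, 0]])

```text
time: 23.8
tool_pos: [0.5619, -0.1827, 0.0916]
ee_rot: [-3.052, 1.57, -0.009]
wrist_force: [0.8, -0.4, 0.1]
width: 0.0003
```

```bash
python3 st.py .102
```

```text
t 23.8 tcp [ 0.5619 -0.1827  0.0916] bin [ 0.0703 -0.1303] F [ 0.8127 -0.3685  0.0729] w 0.00034085631865907363
lead x@0 0.1026 postL 0.0853 postR 0.0899 slope -0.0183 n 44 y -0.161..0.051
lead x@0 0.0983 postL 0.0836 postR 0.0831 slope 0.0018 n 26 y -0.049..0.103
```

Call:
carry_out(targets=[[1, 0, 0, 1.2, 0], [1, 0, -5, 0, 0], [1, 0, -5, 0, 0], [1, 0, -5, 0, 0], [1, 0, -5, 0, 0], [1, 0, -5, 0, 0], [1, 0, 0, 0, 0], [1, 0, 0, -0.6, 0], [1, 0, 0, -0.2, 0], [1, 0, 0, -0.2, 0], [1, 0, 0, -0.2, 0], [1, 0, 0, -0.2, 0], [1, 0, 0, -0.2, 0], [1, 0, 0, 0, 0]])

```text
time: 25.3
tool_pos: [0.5906, 0.0649, 0.0916]
ee_rot: [2.393, 1.571, -0.848]
wrist_force: [-0.3, 0.1, -0.7]
width: 0.0004
```

Call:
carry_out(targets=[[1, 0, 0, 1.2, 0], [1, 0, 5, 0, 0], [1, 0, 5, 0, 0], [1, 0, 5, 0, 0], [1, 0, 5, 0, 0], [1, 0, 5, 0, 0], [1, 0, 0, 0, 0], [1, 0, 0, -0.6, 0], [1, 0, 0, -0.2, 0], [1, 0, 0, -0.2, 0], [1, 0, 0, -0.2, 0], [1, 0, 0, -0.2, 0], [1, 0, 0, 0, 0]])

```text
time: 26.6
tool_pos: [0.5679, -0.1828, 0.0917]
ee_rot: [-2.715, 1.57, 0.328]
wrist_force: [-0.2, -1.2, 1.0]
width: 0.0006
```

```bash
python3 st.py .106
```

```text
t 26.6 tcp [ 0.5679 -0.1828  0.0917] bin [ 0.0763 -0.1299] F [-0.1669 -1.1849  1.0287] w 0.0005529655097803815
lead x@0 0.1098 postL 0.0937 postR 0.0959 slope -0.0091 n 44 y -0.161..0.051
lead x@0 0.1055 postL 0.0893 postR 0.0917 slope -0.0094 n 24 y -0.033..0.103
```

Call:
carry_out(targets=[[1, 0, 0, 1.2, 0], [1, 0, -5, 0, 0], [1, 0, -5, 0, 0], [1, 0, -5, 0, 0], [1, 0, -5, 0, 0], [1, 0, -5, 0, 0], [1, 0, 0, 0, 0], [1, 0, 0, -0.7, 0], [1, 0, 0, -0.2, 0], [1, 0, 0, -0.2, 0], [1, 0, 0, -0.2, 0], [1, 0, 0, -0.1, 0], [1, 0, 0, 0, 0]])

```text
time: 28.0
tool_pos: [0.5944, 0.0641, 0.0916]
ee_rot: [1.473, 1.571, -1.769]
wrist_force: [-0.5, -1.1, 0.5]
width: 0.0002
```

Call:
carry_out(targets=[[1, 0, 0, 1.2, 0], [1, 0, 5, 0, 0], [1, 0, 5, 0, 0], [1, 0, 5, 0, 0], [1, 0, 5, 0, 0], [1, 0, 5, 0, 0], [1, 0, 0, 0, 0], [1, 0, 0, -0.8, 0], [1, 0, 0, -0.2, 0], [1, 0, 0, -0.1, 0], [1, 0, 0, -0.1, 0], [1, 0, 0, -0.1, 0], [1, 0, 0, 0, 0]])

```text
time: 29.3
tool_pos: [0.5706, -0.183, 0.0917]
ee_rot: [-1.435, 1.57, 1.608]
wrist_force: [-0.5, -0.2, 1.0]
width: 0.0004
```

```bash
python3 st.py .108
```

```text
t 29.3 tcp [ 0.5706 -0.183   0.0917] bin [ 0.079  -0.1298] F [-0.4812 -0.1952  0.9763] w 0.0004179545850533762
lead x@0 0.1131 postL 0.0979 postR 0.0984 slope -0.0020 n 39 y -0.101..0.051
lead x@0 0.1089 postL 0.0933 postR 0.0945 slope -0.0051 n 28 y -0.033..0.155
```

Call:
carry_out(targets=[[1, 0, 0, -0.1, 0], [1, 0, 0, -0.1, 0], [1, 0, 0, -0.1, 0], [1, 0, 0, 0, 0]])

```text
time: 29.8
tool_pos: [0.5735, -0.1842, 0.0917]
ee_rot: [-2.327, 1.571, 0.715]
wrist_force: [-1.0, 0.5, 0.2]
width: 0.0005
```

Now the left: to about 83 in the command, slowly.

Call:
carry_out(targets=[[1, 0, 0, 1.2, 0], [1, 0, -5, 0, 0], [1, 0, -5, 0, 0], [1, 0, -5, 0, 0], [1, 0, -5, 0, 0], [1, 0, -5, 0, 0], [1, 0, 0, 0, 0], [1, 0, 0, -0.7, 0], [1, 0, 0, -0.2, 0], [1, 0, 0, -0.2, 0], [1, 0, 0, -0.1, 0], [1, 0, 0, -0.1, 0], [1, 0, 0, 0, 0]])

```text
time: 31.1
tool_pos: [0.5994, 0.0635, 0.0916]
ee_rot: [1.72, 1.57, -1.522]
wrist_force: [-0.8, -0.3, -0.3]
width: 0.0006
```

```bash
python3 st.py .110
```

```text
t 31.1 tcp [0.5994 0.0635 0.0916] bin [0.083  0.1183] F [-0.7947 -0.3495 -0.3415] w 0.0006313365089861274
lead x@0 0.1160 postL 0.1011 postR 0.1009 slope 0.0009 n 37 y -0.069..0.075
lead x@0 0.1115 postL 0.0960 postR 0.0969 slope -0.0034 n 29 y -0.161..0.027
```

Call:
carry_out(targets=[[1, 0, 0, -0.1, 0], [1, 0, 0, -0.1, 0], [1, 0, 0, -0.1, 0], [1, 0, 0, 0, 0]])

```text
time: 31.6
tool_pos: [0.5995, 0.0639, 0.0915]
ee_rot: [0.21, 1.565, -3.031]
wrist_force: [-8.5, -0.5, 3.6]
width: 0.0001
```

Call:
carry_out(targets=[[1, 0, 0, 1.5, 0], [1, 0, 5, 0, 0], [1, 0, 5, 0, 0], [1, 0, 5, 0, 0], [1, 0, 5, 0, 0], [1, 0, 5, 0, 0], [1, 0, 0, 0, 0], [1, 0, 0, -0.8, 0], [1, 0, 0, -0.2, 0], [1, 0, 0, -0.2, 0], [1, 0, 0, -0.1, 0], [1, 0, 0, -0.1, 0], [1, 0, 0, 0, 0]])

```text
time: 32.9
tool_pos: [0.5741, -0.1829, 0.0916]
ee_rot: [-0.054, 1.565, 2.99]
wrist_force: [-7.5, -0.1, 3.3]
width: 0.0005
```

Call:
carry_out(targets=[[1, 0, 0, 1.5, 0], [1, 0, -5, 0, 0], [1, 0, -5, 0, 0], [1, 0, -5, 0, 0], [1, 0, -5, 0, 0], [1, 0, -5, 0, 0], [1, 0, 0, 0, 0], [1, 0, 0, -0.8, 0], [1, 0, 0, -0.2, 0], [1, 0, 0, -0.2, 0], [1, 0, 0, -0.2, 0], [1, 0, 0, 0, 0]])

```text
time: 34.1
tool_pos: [0.5995, 0.0632, 0.0915]
ee_rot: [0.128, 1.568, -3.115]
wrist_force: [-2.4, -0.7, 0.7]
width: 0.0005
```

```bash
python3 - <<'E'
from h import *
from bench import robot
o,R=state(robot);print(R)
s=robot.snapshot("wrist");t=robot.snapshot("scene");pickle.dump((s,t),open("w6.pkl","wb"))
a=s["image"][:250,:,::-1];b=cv2.resize(t["image"][135:245,225:401,::-1],None,fx=3.1,fy=3.1,interpolation=cv2.INTER_CUBIC)
b=cv2.copyMakeBorder(b,0,0,0,640-b.shape[1],cv2.BORDER_CONSTANT)
cv2.imwrite("pics/w6.png",cv2.vconcat([a,b]))
K=toworld((.007,.187));print("knob pred",K,"scene",(np.array(proj(t,(*K,.1455)))-[225,135])*3.1+[0,250],"wrist",proj(s,(*K,.1455)))
E
```

```text
t 34.1 tcp [0.5995 0.0632 0.0915] bin [0.0831 0.1181] F [-2.4425 -0.6918  0.7311] w 0.00048168114850160557
[[-0.0024 -0.1012 -0.9949]
 [-0.0001 -0.9949  0.1012]
 [-1.      0.0003  0.0024]]
knob pred [0.5306 0.1394] scene [445.9407 445.5068] wrist (np.float64(184.57527322827423), np.float64(397.4341791572731))
```

View pics/w6.png

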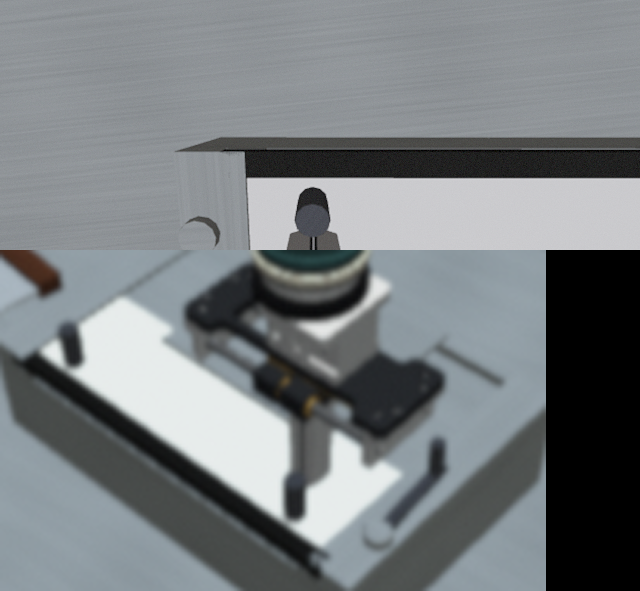

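The wrist view shows the cover flush with the stop (edge at row 178 all along), the left post at (312,218) and the pivot disc at about (199,234). The scene crop shows both ends closed and the knob at (437,440). Next I lift clear and plan the latch arc.

Call:
carry_out(targets=[[1, 0, 0, 1.0, 0], [1, -3.2, 0, 0, 0], [1, -3.2, 0, 0, 0], [1, 0, 0, 0, 0]])

```text
time: 34.6
tool_pos: [0.5935, 0.0654, 0.1622]
ee_rot: [-3.025, 1.558, 0.017]
wrist_force: [0.4, 1.0, 0.8]
width: 0.0003
```

```bash
python3 - <<'E'
from h import *
from bench import robot
s,t=pickle.load(open("w6.pkl","rb"))
print("pivot w",tobin(onz(s,199,234,.1155)),"s",tobin(onz(t,225+379/3.1,135+(532-250)/3.1,.1155)))
print("knob s",tobin(onz(t,225+437/3.1,135+(443-250)/3.1,.1455)))
g=cv2.cvtColor(s["image"],cv2.COLOR_RGB2GRAY)
for u in(260,400,500,600):
  c=g[150:200,u].astype(int);v=150+np.argmax(np.diff(c))+1;print(u,v,tobin(onz(s,u,v,.1045)))
o,R=state(robot);print("j",o["joint_positions"])
w=robot.snapshot("wrist");pickle.dump(w,open("w7.pkl","wb"))
g=cv2.cvtColor(w["image"],cv2.COLOR_RGB2GRAY)
print("post",proj(w,(*toworld((.1,.12)),.138)),"knob",proj(w,(*toworld((.007,.187)),.1455)))
E
```

```text
pivot w [0.0878 0.1822] s [0.083  0.1873]
knob s [0.0093 0.1806]
260 178 [0.1173 0.1487]
400 178 [0.1171 0.0695]
500 178 [0.1171 0.0129]
600 178 [ 0.117  -0.0438]
t 34.6 tcp [0.5935 0.0654 0.1622] bin [0.077  0.1197] F [0.3735 0.9538 0.8041] w 0.00034651637891378983
j [0.0149 0.1843 1.287  0.     1.6577 1.6853]
post (np.float64(313.6168131181024), np.float64(183.85640380439895)) knob (np.float64(220.27161429680066), np.float64(312.87616432317645))
```

Call:
carry_out(targets=[[1, 0, 0, 0, -8.5], [1, 0, 0, 0, -8.5], [1, 0, 0, 0, -8.5], [1, 0, 0, 0, -8.5], [1, 0, 0, 0, -8.5], [1, 0, 0, 0, -8.5], [1, 0, 0, 0, -8.5], [1, 0, 0, 0, -8.5], [1, 0, 0, 0, -8.5], [1, 0, 0, 0, -8.5], [1, 0, 0, 0, -5], [1, 0, -2.3, -3, 0], [1, 0, -2.2, -3, 0], [1, 0, -2.2, -3, 0], [1, 0, 0, 0, 0], [1, 0, 0, 0, 0]])

```text
time: 36.25
tool_pos: [0.5319, 0.1617, 0.1547]
ee_rot: [-0.546, 1.57, -2.215]
wrist_force: [0.1, 0.2, 0.0]
width: 0.0005
```

```bash
python3 - <<'E'
from h import *
from bench import robot
o,R=state(robot);print(R,"j",o["joint_positions"])
print("tool y,z in bin",Rb.T@R[:2,1],Rb.T@R[:2,2])
E
```

```text
t 36.25 tcp [0.5319 0.1617 0.1547] bin [0.0061 0.2094] F [0.0807 0.2211 0.0302] w 0.0005476544115745408
[[-0.0007  0.9952 -0.0979]
 [-0.0009 -0.0979 -0.9952]
 [-1.     -0.0006  0.001 ]] j [ 0.1937  0.106   1.39   -0.0008  1.6464  0.2917]
tool y,z in bin [1.    0.002] [ 0.002 -1.   ]
```

Call:
carry_out(targets=[[1, 3, 0.4, 0, 0], [1, 2.9, 0, 0, 0], [1, 0, 0, 0, 0], [1, 0, 0, 0.5, 0], [1, 0, 0, 0.3, 0], [1, 0, 0, 0.2, 0], [1, 0, 0, 0, 0]])

```text
time: 36.95
tool_pos: [0.5366, 0.1508, 0.0984]
ee_rot: [1.781, 1.568, 0.11]
wrist_force: [0.1, -0.9, -0.5]
width: 0.0003
```

Call:
carry_out(targets=[[1, 0, -0.12, 0.79, -6], [1, 0, -0.12, 0.79, -6], [1, 0, -0.12, 0.79, -6], [1, 0, -0.12, 0.79, -6], [1, 0, -0.12, 0.79, -6], [1, 0, 0, 0, 0]])

```text
time: 37.55
tool_pos: [0.5346, 0.1112, 0.0976]
ee_rot: [1.135, 1.569, -0.013]
wrist_force: [0.4, -0.4, 0.5]
width: 0.0005
```

```bash
cat > kn.py <<'E'
from h import *
from bench import robot
o,R=state(robot);P=np.array([.085,.1833])
d=tobin(o["tool_pos"])-P;print("rel pivot mm",d*1000,"r",np.hypot(*d)*1000,"ang from -x ccw deg",np.degrees(np.arctan2(-d[1],-d[0])))
t=robot.snapshot("scene")
# predicted knob for theta vs darkness in scene image
g=cv2.cvtColor(t["image"],cv2.COLOR_RGB2GRAY)
r=[]
for th in range(-5,100,5):
    a=np.radians(th);k=toworld(P+.075*np.array([-np.cos(a),-np.sin(a)]))
    r.append((th,int(np.mean([g[tuple(np.round(proj(t,(*k,z))[::-1]).astype(int))] for z in(.12,.13,.14)]))))
print(r)
E
python3 kn.py
```

```text
t 37.55 tcp [0.5346 0.1112 0.0976] bin [0.0137 0.1594] F [ 0.39   -0.4133  0.5462] w 0.0005202620947103082
rel pivot mm [-71.2724 -23.9269] r 75.18141924116328 ang from -x ccw deg 18.557447465829036
[(-5, 153), (0, 153), (5, 151), (10, 134), (15, 120), (20, 117), (25, 88), (30, 47), (35, 121), (40, 157), (45, 175), (50, 185), (55, 204), (60, 229), (65, 231), (70, 224), (75, 229), (80, 231), (85, 223), (90, 174), (95, 163)]
```

Call:
carry_out(targets=[[1, 0, -0.12, 0.79, -6], [1, 0, -0.12, 0.79, -6], [1, 0, -0.12, 0.79, -6], [1, 0, -0.12, 0.79, -6], [1, 0, -0.12, 0.79, -6], [1, 0, -0.12, 0.79, -6], [1, 0, -0.12, 0.79, -6], [1, 0, -0.12, 0.79, -6], [1, 0, 0, 0, 0]])

```text
time: 38.5
tool_pos: [0.5716, 0.0619, 0.0969]
ee_rot: [-0.001, 1.57, -0.312]
wrist_force: [0.4, -0.7, 0.3]
width: 0.0005
```

```bash
python3 kn.py
```

```text
t 38.5 tcp [0.5716 0.0619 0.0969] bin [0.0555 0.114 ] F [ 0.3691 -0.6994  0.3361] w 0.000515176023224723
rel pivot mm [-29.5245 -69.3134] r 75.33955148913839 ang from -x ccw deg 66.92813093217607
[(-5, 155), (0, 155), (5, 155), (10, 154), (15, 154), (20, 153), (25, 152), (30, 150), (35, 143), (40, 143), (45, 156), (50, 182), (55, 162), (60, 145), (65, 128), (70, 108), (75, 56), (80, 71), (85, 177), (90, 173), (95, 165)]
```

Call:
carry_out(targets=[[1, 0, -0.12, 0.79, -6], [1, 0, -0.06, 0.4, -3], [1, 0, -0.04, 0.2, -2], [1, 0, 0, 0.1, -1], [1, 0, 0, 0, 0]])

```text
time: 39.05
tool_pos: [0.5847, 0.0564, 0.0968]
ee_rot: [-2.381, 1.571, -2.482]
wrist_force: [-0.6, -1.2, 0.0]
width: 0.0003
```

```bash
python3 kn.py
```

```text
t 39.05 tcp [0.5847 0.0564 0.0968] bin [0.0691 0.1098] F [-0.5701 -1.2145  0.0081] w 0.00026628260101304484
rel pivot mm [-15.9477 -73.4841] r 75.19471424202968 ang from -x ccw deg 77.75538963701602
[(-5, 155), (0, 156), (5, 155), (10, 154), (15, 154), (20, 154), (25, 154), (30, 151), (35, 137), (40, 135), (45, 166), (50, 188), (55, 206), (60, 225), (65, 175), (70, 123), (75, 108), (80, 92), (85, 53), (90, 68), (95, 150)]
```

Call:
carry_out(targets=[[1, 0, 0, 0.1, 0], [1, 0, 0, 0.1, 0], [1, 0, 0, 0, 0]])

```text
time: 39.4
tool_pos: [0.586, 0.0561, 0.0968]
ee_rot: [-3.12, 1.569, 3.063]
wrist_force: [-3.9, 0.8, 0.1]
width: 0.0002
```

Call:
carry_out(targets=[[1, 0, 0, -1, 0], [1, 0, 0, -2, 0], [1, -4, 0, 0, 0], [1, -4, 0, 0, 0], [1, -4, 0, -3, 0], [1, -2, 0, -4, 0], [1, 0, 0, -4, 0], [1, 0, 0, -4, 0], [1, 0, 0, 0, 0], [1, 0, 0, 0, 0]])

```text
time: 40.4
tool_pos: [0.4078, 0.0739, 0.2373]
ee_rot: [0.079, 1.567, -0.02]
wrist_force: [0.4, 0.1, 0.7]
width: 0.0006
```

```bash
python3 - <<'E'
from h import *
from bench import robot
state(robot)
t=robot.snapshot("top");s=robot.snapshot("scene")
a=cv2.resize(t["image"][170:280,255:405,::-1],None,fx=4,fy=4,interpolation=cv2.INTER_CUBIC)[:200]
b=cv2.resize(s["image"][135:255,215:405,::-1],None,fx=600/190,fy=600/190,interpolation=cv2.INTER_CUBIC)
cv2.imwrite("pics/f.png",cv2.vconcat([a,b]))
P=np.array([.085,.1833])
for th in(85,90,92):
    c=np.radians(th);k=toworld(P+.075*np.array([-np.cos(c),-np.sin(c)]));print(th,(np.array(proj(s,(*k,.1455)))-[215,135])*600/190+[0,200])
for p in("L",.120),("R",-.130):
    w=(*toworld((.102,p[1])),.138);print(p[0],(np.array(proj(s,w))-[215,135])*600/190+[0,200],(np.array(proj(t,w))-[255,170])*4)
E
```

```text
t 40.4 tcp [0.4078 0.0739 0.2373] bin [-0.1087  0.1096] F [0.4448 0.0649 0.6957] w 0.0005542910697479841
85 [338.552  400.9502]
90 [332.2176 405.7701]
92 [329.835  407.8181]
L [328.6401 434.0979] [152.6532  55.0235]
R [ 97.188  279.2482] [485.3192  68.3145]
```

View pics/f.png

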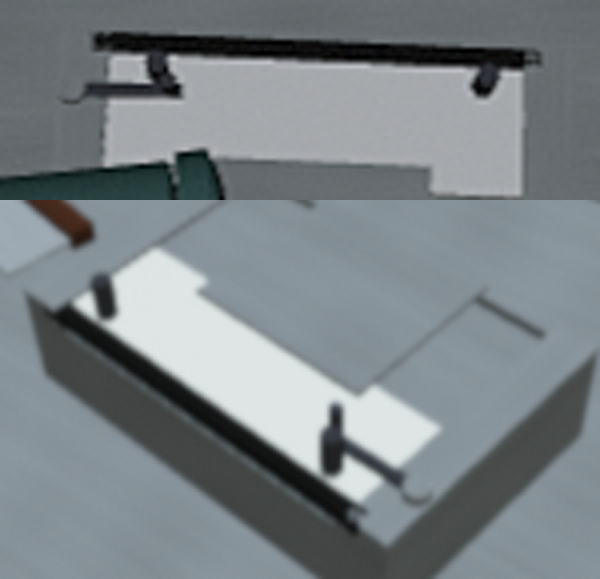

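The last picture shows both ends flush against the stop and the latch bar lying just behind the left post at (330,440). I have no views left, so I'll check the right end numerically from the wrist camera.

Call:
carry_out(targets=[[1, 0, -3, 3.3, 0], [1, 0, -3, 3.3, 0], [1, 0, -3, 3.3, 0], [1, 0, -3, 3.3, 0], [1, 0, -3, 3.3, 0], [1, 0, -3, 3.3, 0], [1, 0, -3, 3.3, 0], [1, 0, -3, 3.3, 0], [1, 0, 0, 0, 0], [1, 0, 0, 0, 0]])

```text
time: 41.5
tool_pos: [0.6473, -0.1925, 0.233]
ee_rot: [2.828, 1.566, 2.726]
wrist_force: [-0.6, -0.1, 0.1]
width: 0.0006
```

```bash
python3 - <<'E'
from h import *
from bench import robot
o,R=state(robot)
s=robot.snapshot("wrist");g=cv2.cvtColor(s["image"],cv2.COLOR_RGB2GRAY).astype(int)
for yb in(.08,.04,0,-.04,-.08,-.105,-.145,-.155):
    out=[]
    for xb in np.arange(.105,.128,.001):
        u,v=np.round(proj(s,(*toworld((xb,yb)),.1))).astype(int)
        out.append(g[v,u] if 0<=u<640 and 0<=v<400 else -1)
    print(yb,(u,v),*out)
# right post top outline
for yb,n in((.12,"L"),(-.13,"R")):print(n,proj(s,(*toworld((.102,yb)),.138)))
E
```

```text
t 41.5 tcp [ 0.6473 -0.1925  0.233 ] bin [ 0.1562 -0.1316] F [-0.6002 -0.0669  0.1018] w 0.000632631280359097
0.08 (np.int64(529), np.int64(154)) 193 194 194 196 195 194 195 196 196 196 197 181 96 21 30 27 27 29 28 28 36 27 33 29
0.04 (np.int64(488), np.int64(154)) 194 195 195 196 193 196 195 195 196 195 197 182 96 20 29 27 33 25 28 28 31 32 27 34
0 (np.int64(447), np.int64(154)) 196 197 194 195 197 196 195 194 196 196 198 181 97 30 33 28 28 18 27 25 15 33 30 31
-0.04 (np.int64(406), np.int64(154)) 195 195 196 196 195 195 195 197 194 196 199 182 97 23 24 33 29 32 31 29 24 33 27 25
-0.08 (np.int64(365), np.int64(155)) 196 196 196 195 194 194 195 194 196 197 198 176 49 24 27 21 30 36 25 27 25 23 30 29
-0.105 (np.int64(339), np.int64(155)) 193 195 196 196 196 196 196 196 195 195 198 178 48 23 34 30 17 29 28 33 28 29 30 24
-0.145 (np.int64(298), np.int64(155)) 196 197 194 197 195 198 195 195 194 195 201 179 47 27 27 32 19 27 28 27 28 32 30 30
-0.155 (np.int64(288), np.int64(155)) 196 196 194 196 196 195 196 195 195 194 202 176 50 27 34 35 37 29 32 29 26 25 29 30
L (np.float64(607.5673160487395), np.float64(129.11196184964706))
R (np.float64(313.9056399145397), np.float64(129.45514669690846))
```

```bash
python3 -c "
from bench import robot
print(robot.close_job())"
```

```text
the job is handed in; nothing more can be done
None
```

The cover is shut against the end stop at both ends and the latch is swung across behind the left post. I handed the job in at about 41.5 s of the 64 s allowed.

- **Cover:** I worked it home with alternating pushes at the two posts. Most end-of-push forces read about 1–3 N. The highest was 8.8 N, when it bound on the first push, and at the stop the two posts took 8.5 N and 7.5 N. I read the force only at the end of each push.
- **Latch:** I swung it by the knob until the force rose to about 4 N at its stop, then backed off.

**Last checks:**
- **Final pictures:** they show the bar just behind the left post and both ends of the cover flush with the stop.
- **Wrist camera:** the white-to-black edge was straight, with no gap, from y = +80 to −155 mm. The last 75 mm or so at the left end fell outside this check; an earlier wrist view showed it flush.
- **Arm:** it was clear of everything, and I did not touch the other things on the bench.

**What disagreed:**
- **Fingertips:** they sit about 25 mm above the reported TCP, so the first approach passed over the right post without touching it. I found this in the scene view and corrected the height.
- **Stop face:** it measured about 2 mm beyond its nominal place in my frame, within the calibration. I took fully home from the contact force and the edge, not from coordinates.

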